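# Clear and crack open a sealed ingredient box

## Robot

A 6-joint arm with a two-finger parallel gripper is mounted at the origin on the work surface. World frame = base frame: x ahead of the robot, y to its left, z up, the work surface at z = 0. Lengths are in mm, angles in rad, forces in N, time in s.
With the tool pointing down it reaches from about 275 to 750 mm from the base axis. Payload 10.2 kg.
Tool frame: the origin (TCP) lies at the very end of the fingers, on their centre line; the grasp point (between the pads) lies 19 mm behind it; z points along the fingers, y is the line along which they close (so a half turn about z gives the same grasp; the last joint's range is limited). The gripper opens to 85 mm and grips with 20 to 120 N. Pads are 22 mm wide; open, the fingers measure 114 mm over their backs; the gripper's body (76 mm by 85 mm) begins 54 mm behind the grasp point. The pads swing forward as they close: fully open they stand 13 mm farther back than shut.
Start: joints at [-1.34, 0.313, 1.498, -0, 1.331, -0.223], TCP at [230.14, -471.876, 231.294] pointing down, gripper open.
Joint ranges: [-2.94, 2.94], [-0.97, 2.17], [0.19, 2.56], [-1.23, 4.37], [0.02, 3.11], [-2.88, 2.88]. Speed limits (rad/s): [2.39, 2.39, 3.01, 3.14, 3.14, 3.14].

## Interface

Orientations are given as a unit quaternion [w, x, y, z].
In Python, from rig import * gives the robot as it stands. The module is installed in compiled form; this text tells all that it offers.
- The arm moves only by the shell command python3 -m crank 'ROWS' [FORCE]. ROWS is JSON, a list that holds one entry, the list of rows, each a list of 7 numbers: the shift along the tool's x, y, z in units of 25 mm (1.0 is 25 mm), then the turn, a rotation vector about the tool's x, y, z in units of 8 degrees (1.0 is 8 degrees), then the finger opening in mm, from 0 to 85.4. A call has exactly 8 rows; each row shifts and turns the commanded pose from where the row before left it, along the tool's axes as they then stand; what a row does not reach is not made up. A row lasts 1/10 s, in which the tool goes at most 50 mm and 8.59 degrees, less where a joint would pass 70% of its speed; a pose out of reach is approached as far as the arm can. A call is refused whole if a number of a shift passes 1 or a number of a turn 1, either way. A call with a gripper value outside its range is refused whole. The fingers move at their own pace and stop on an object; FORCE is the grip in N (left out, the last holds). Time passes only in rows, so rows that do not move let the fingers close, or fill a call up. It gives the time, the measured TCP pose, the force, the opening and the grip force at its end, in the units of the state.
- sense(): the state, without advancing time (a new reading comes with each control period).
- capture(name): name is "scene" or "side" or "wrist"; returns the picture (480x640x3 uint8, blue, green, red); there is no depth.
- camera_model(name): a dict with "fx", "fy", "cx", "cy" (pixels), "k1" (the pictures are not rectified: a ray, as slopes to the right and down, at radius r is drawn at 1 + k1 r^2 times it, then the intrinsics apply), "world_from_camera" (4x4, takes a point from camera to world coordinates); the wrist camera has in their place "T_tool_cam" (4x4, takes a point from camera to tool coordinates, whose origin is the TCP and whose axes are the flange's). Camera axes: x right, y up, looking along -z (the intrinsics and any distortion apply to the point x, -y, -z); pixel columns grow to the right and rows downward; lengths in mm; the calibration is good to about 2 mm. A picture is of the moment at which its call begins: read the wrist's pose just before it. camera_model takes no time and is no camera call.
- finish_job(): hands the job in; it is judged then, once.
The state is a dict: "time_s": time; "joints": joint angles; "dq": joint speeds; "tau": joint torques, N m; "eef_pos": TCP position; "ee_rot": TCP orientation; "force": force on the tool from outside, world axes, zero at the start; "wrist_torque": the same for the moment, N m; "grip_width": opening from 0.0 (shut) to 1.0 (fully open); "grip_force": force on a finger pad.
Only numpy, scipy, OpenCV 4.12 (cv2) and the standard library are available. Lean on these libraries where they do the work, as an engineer would, in place of code of your own. Each camera call takes 0.05 s, during which the arm holds its last target. There are 200 camera calls.

## Task

The lid of the steel ingredient box has sucked itself down onto its rubber seal. First move the steel shaker that stands on the lid over to the narrow raised ledge and leave it standing upright there; then pull the lid free by its bar handle and keep it only slightly open, its front edge about 3 cm up, never swinging it wide open. Finish while still holding the lid ajar, and leave the cup, the pan and the bowl where they are.

Things in the scene. Friction and masses are not known exactly. Their poses are not given: they have to be found in the camera images.
- box: Fixed stainless steel ingredient box on the worktop, 240 (x) by 200 (y) by 108 mm high, black rubber gasket on its rim, closed by a hinged steel lid. Origin: centre of its underside; z up; the hinge lies along its +x edge, the handle near its -x edge. The top of the closed lid is 126 mm above the origin.
- lid (a joint): Lid angle in rad: 0 shut, growing as the front (-x) edge rises, stop at 0.5. Steel plate 236 x 202 x 16 mm, about 0.5 kg. Lifting at the handle takes 12 to 18 N at the peak, between 0 and 0.02 rad; the seal lets go suddenly near 0.03 rad, then only the weight (2 to 4 N) is left. Let go, it sinks to about 0.05 rad and rests on the seal. 0.13 rad lifts the front edge, 236 mm from the hinge, by 3 cm.
- lid_hinge (a point): A point in the middle of the lid's hinge line, at (116, 0, 110) mm in the box's frame. The hinge line runs along the box's y axis. Its axes are the box's axes.
- lid_handle (a point): Middle of the handle bar on the lid, which moves with the lid: dark round steel bar, 12 mm thick, along the box's y axis, 90 mm between its two posts, centre line 42 mm above the lid's top. Lid shut: at (-84, 0, 168) mm in the box's frame, 200 mm before the hinge and 58 mm above it. Its axes are the lid's; y runs along the bar.
- shaker: Loose round metal shaker, 52 mm in diameter (54 mm at its cap, 74 to 80 mm up), 90 mm tall, about 0.18 kg, standing upright on the lid at the start. Origin: centre of its underside; z up its axis.
- ledge: Fixed narrow raised steel ledge: a level bar 44 mm wide (x), 200 mm long (y), 12 mm thick on two posts, its flat top 100 mm above the worktop, on a dark foot plate 110 by 200 mm. The shaker's base is wider than the bar and must stand centred across it. Origin: centre of the underside of the foot; z up, y along the bar.
- cup: White ceramic cup, 80 mm wide, 85 mm tall, a bystander. Origin: centre of its underside.
- pan: Empty open steel pan, 170 by 130 by 65 mm, a bystander. Origin: centre of its underside.
- bowl: Grey plastic bowl, 100 mm wide, 50 mm tall, a bystander. Origin: centre of its underside.

How it is judged:
By the outcome, as a careful person would: the job done as asked, in the order asked, and still so for the second after the job is handed in, while the arm keeps its last pose, push and grip.
It also fails if it takes over 51 s, if anything falls off the work surface, if the arm or the gripper's body presses on something with over 40 N, if the wrist force passes 120 N, or if a joint passes its speed limit or range.

## Working session

There is one attempt and no reset: what is moved stays moved. The work goes in short steps, Python scripts to look and compute and a shell command to move; the robot and the scene stay as the last step left them, time stands still between calls to the robot, and variables do not carry over. Pictures are saved under pics/ and viewed, at most 10 in all, crops included, and the job is handed in when it is done.

```bash
mkdir -p pics
python3 - <<'E'
from rig import *
import cv2,numpy as np
s=sense();print(s)
for n in("scene","side"):
    cv2.imwrite(f"pics/{n}0.png",capture(n));print(n,camera_model(n))
print(camera_model("wrist"))
E
```

```text
{'time_s': 0.0, 'joints': array([-1.34032830e+00,  3.13464540e-01,  1.49844020e+00, -1.11087859e-05,
        1.33096742e+00, -2.23384178e-01]), 'dq': array([ 1.94521631e-03, -1.31706960e-03, -1.24291687e-03, -5.25546731e-05,
       -3.63554701e-04,  1.41977270e-03]), 'tau': array([-2.02954601e-03, -4.12272727e+01, -2.59746730e+01, -3.82547305e-04,
        3.97802331e-03, -1.60205724e-05]), 'eef_pos': array([ 230.1116502 , -471.60465125,  230.7264542 ]), 'ee_rot': array([-6.39726822e-04,  9.74362077e-01,  2.24984742e-01, -7.66048006e-06]), 'force': array([-0.22466512, -0.0279815 ,  0.04448185]), 'wrist_torque': array([0.00616381, 0.02680309, 0.04366197]), 'grip_force': 0.0, 'grip_width': 1.0027787252889622}
scene {'fx': 473.9268471004647, 'fy': 473.9268471004647, 'cx': 323.05885224233896, 'cy': 240.2566573890437, 'k1': -0.08369498728425243, 'world_from_camera': array([[ 8.33675049e-01, -3.40475800e-01,  4.34812766e-01,
         1.11693467e+03],
       [ 5.52204903e-01,  5.24565596e-01, -6.47997439e-01,
        -7.26264367e+02],
       [-7.46037178e-03,  7.80325038e-01,  6.25329655e-01
[... 399 characters left out ...]
8.38352667e-01,
         1.11834562e+03],
       [-3.35989036e-03,  8.55762963e-01,  5.17357191e-01,
         8.12747609e+02],
       [ 0.00000000e+00,  0.00000000e+00,  0.00000000e+00,
         1.00000000e+00]])}
{'fx': 330.9319291777028, 'fy': 330.9319291777028, 'cx': 318.63541293670085, 'cy': 231.72986755491112, 'k1': -0.04826682397701123, 'T_tool_cam': array([[ 2.32822003e-04,  9.52870678e-01,  3.03376691e-01,
         7.82483857e+01],
       [ 9.99999970e-01, -2.43375503e-04, -3.02137678e-06,
         3.70553370e-02],
       [ 7.09554735e-05,  3.03376683e-01, -9.52870706e-01,
        -1.42647422e+02],
       [ 0.00000000e+00,  0.00000000e+00,  0.00000000e+00,
         1.00000000e+00]])}
```

View pics/scene0.png

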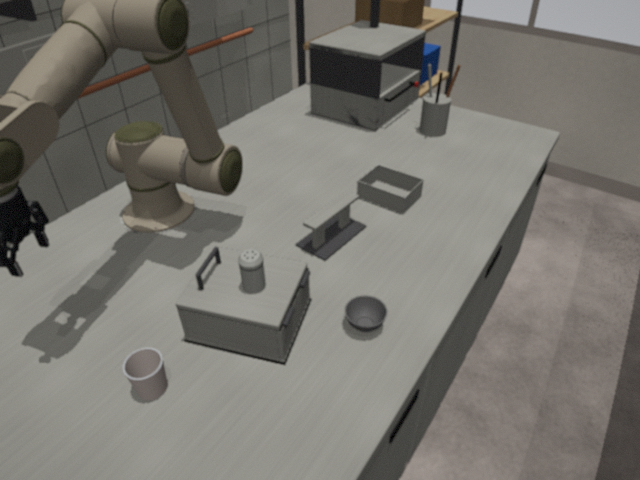

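View pics/side0.png

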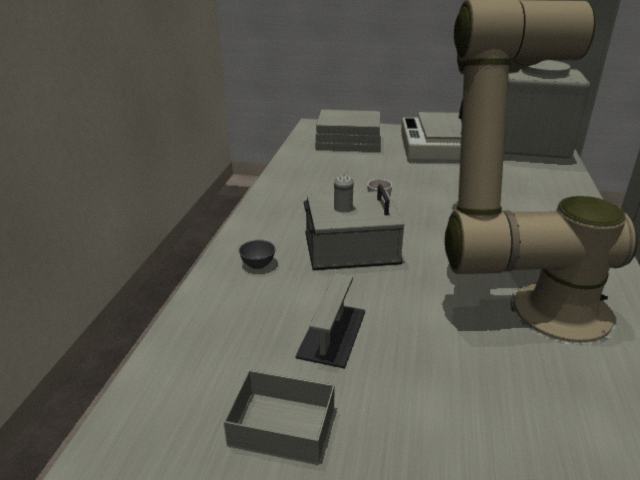

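The scene view shows the box lid at about (245,290), its handle at (208,268), the shaker at (251,270), the ledge at (332,228), the bowl at (365,315), the cup at (146,375) and the pan at (390,187). In the side view the shaker is at (344,194), the handle at (384,199) and the ledge bar runs from (325,320) to (350,282). I'll enlarge crops to get exact pixels.

Run:
```python
import cv2,numpy as np
a=cv2.imread("pics/scene0.png")[180:360,170:380];b=cv2.imread("pics/side0.png")[165:375,280:420]
a=cv2.convertScaleAbs(cv2.resize(a,None,fx=3.8,fy=3.8-.5*0,interpolation=2)[:600],alpha=1.5)
print(a.shape)
cv2.imwrite("pics/sc1.png",a[:600,:800])
b=cv2.convertScaleAbs(cv2.resize(b,(400,600),interpolation=2),alpha=1.5)
cv2.imwrite("pics/sd1.png",b)
```

```text
(600, 798, 3)
```

View pics/sc1.png

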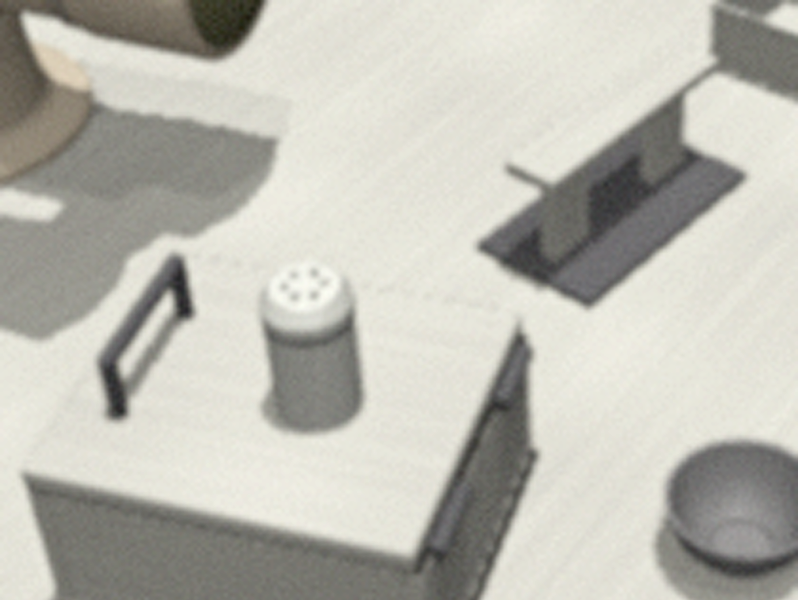

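View pics/sd1.png

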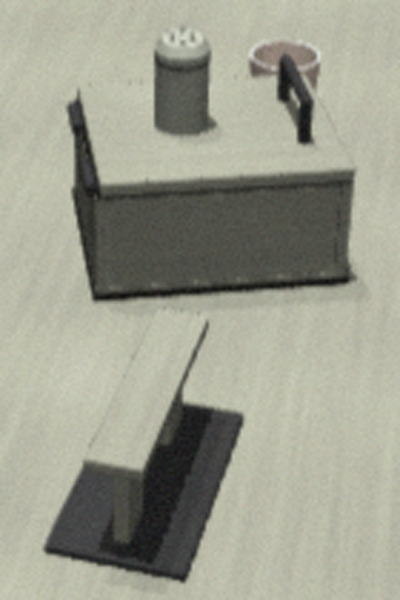

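The crops show sharp corners: lid (28,475), (418,560) and (520,318), handle ends (108,360) and (178,262), shaker cap top at (306,290), and ledge bar and foot corners in both views. Next I cast rays onto planes at the known heights.

```bash
cat > h.py <<'E'
from rig import *
import cv2,numpy as np
from scipy.spatial.transform import Rotation as R
def ray(n,uv,pose=None):
    m=camera_model(n)
    K=np.array([[m["fx"],0,m["cx"]],[0,m["fy"],m["cy"]],[0,0,1]])
    p=cv2.undistortPoints(np.array([[uv]],float),K,np.array([m["k1"],0,0,0,0]))[0,0]
    T=m["world_from_camera"] if pose is None else pose@m["T_tool_cam"]
    return T[:3,3],T[:3,:3]@np.array([p[0],-p[1],-1])
def plane(n,uv,z,pose=None):
    o,d=ray(n,uv,pose);return o+d*(z-o[2])/d[2]
def toolT(s):
    T=np.eye(4);T[:3,:3]=R.from_quat(s["ee_rot"],scalar_first=True).as_matrix();T[:3,3]=s["eef_pos"];return T
def to_tool(s,target):  # world shift in tool axes in units of 25mm
    return toolT(s)[:3,:3].T@(np.array(target)-s["eef_pos"])/25
E
python3 - <<'E'
from h import *
np.set_printoptions(precision=1,suppress=True)
A=lambda u,v:(170+u/3.8,180+v/3.8)
B=lambda u,v:(280+u/2.857,165+v/2.857)
print("lid",*[plane("scene",A(*p),126) for p in[(28,475),(418,560),(520,318)]])
print("lidS",*[plane("side",B(*p),126) for p in[(353,170),(100,185),(78,95)]])
print("han",*[plane("scene",A(*p),170) for p in[(108,360),(178,262)]])
print("hanS",*[plane("side",B(*p),170) for p in[(305,103),(284,64)]])
print("shk top",plane("scene",A(306,290),214),plane("side",B(183,41),214))
print("shk base front",plane("scene",A(317,430),126),plane("side",B(182,132),126))
print("led",*[plane("scene",A(*p),100) for p in[(508,165),(548,187),(718,68)]])
print("ledS",*[plane("side",B(*p),100) for p in[(85,460),(142,468),(207,320),(157,312)]])
print("foot",*[plane("scene",A(*p),4) for p in[(480,245),(588,303),(745,175)]])
print("footS",*[plane("side",B(*p),4) for p in[(45,550),(187,578),(243,413)]])
E
```

```text
lid [ 470.2 -322.   126. ] [ 690.9 -250.   126. ] [625.3 -62.1 126. ]
lidS [ 401.4 -128.3  126. ] [622.2 -56.7 126. ] [ 680.7 -229.6  126. ]
han [ 480.6 -258.5  170. ] [ 453.6 -172.9  170. ]
hanS [ 451.5 -167.5  170. ] [ 479.2 -247.7  170. ]
shk top [ 572.5 -187.4  214. ] [ 569.5 -185.9  214. ]
shk base front [ 583.4 -204.7  126. ] [ 566.3 -171.5  126. ]
led [507.5  89.8 100. ] [545.5  84.  100. ] [569.7 276.5 100. ]
ledS [561.6 287.3 100. ] [520.1 288.  100. ] [501.8  97.4 100. ] [543.5  94.  100. ]
foot [470.7  99.9   4. ] [574.9  88.8   4. ] [594.3 284.    4. ]
footS [594.4 283.2   4. ] [485.1 291.6   4. ] [469.5  89.8   4. ]
```

The two views agree to within a few mm: box about (546,-187) with yaw 18°, handle about (466,-212), shaker about (571,-187), ledge about (532,189) with yaw -5°. These match the given sizes, so I'll approach the shaker.

```bash
python3 -m crank '[[[0,0,-1,0,0,1,85],[1,-0.4,-0.4,0,0,0,85],[1,-0.4,-0.4,0,0,0,85],[1,-0.4,0,0,0,0,85],[1,-0.4,0,0,0,0,85],[1,-0.4,0,0,0,0,85],[1,-0.4,0,0,0,0,85],[1,-0.4,0,0,0,0,85]]]' 40
python3 -m crank '[[[1,-0.4,0,0,0,0,85],[1,-0.4,0,0,0,0,85],[1,-0.4,0,0,0,0,85],[1,-0.4,0,0,0,0,85],[1,-0.4,0,0,0,0,85],[0.8,-0.4,0,0,0,0,85],[0.6,-0.4,0,0,0,0,85],[0.4,-0.4,0,0,0,0,85]]]'
python3 - <<'E'
from h import *
s=sense();print(s["eef_pos"],s["ee_rot"],s["joints"])
cv2.imwrite("pics/w1.png",capture("wrist"))
np.save("w1.npy",toolT(s)); print("to shaker",to_tool(s,[571,-187,157]))
E
```

```text
time_s: 0.9
eef_pos: [375.6, -350.3, 276.0]
ee_rot: [-0.0, 0.988, 0.156, -0.0]
force: [0.2, -0.1, -0.2]
grip_width: 0.994
grip_force: 0.0
time_s: 1.7
eef_pos: [512.4, -221.7, 275.8]
ee_rot: [-0.0, 0.988, 0.157, -0.0]
force: [-1.1, -0.9, 0.6]
grip_width: 0.993
grip_force: 0.0
[ 512.43723489 -221.67392225  275.77915565] [-3.41852527e-04  9.87641128e-01  1.56731581e-01 -3.10206147e-04] [-6.18141529e-01  3.61331249e-01  1.31531842e+00  5.41575876e-05
  1.46586465e+00  6.37888148e-01]
to shaker [ 2.65921277 -0.58993043  4.75027951]
```

View pics/w1.png

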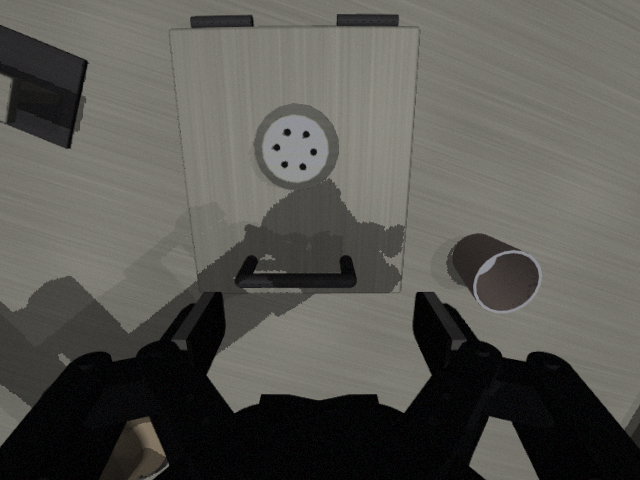

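The wrist view shows the shaker cap centred at (296,147), the bar from (240,280) to (353,280), and lid corners at (170,28), (419,26), (198,293) and (401,292).

Run:
```python
from h import *
np.set_printoptions(precision=2,suppress=True)
T=np.load("w1.npy")
im=cv2.imread("pics/w1.png")
m=(cv2.cvtColor(im,cv2.COLOR_BGR2GRAY)[90:200,240:350]>165).astype(np.uint8)
c=max(cv2.findContours(m,0,2)[0],key=cv2.contourArea);e=cv2.fitEllipse(c);print(e)
ctr=(e[0][0]+240,e[0][1]+90)
sh=plane("wrist",ctr,215,T);print("shk",sh, plane("wrist",(296.5,147),203,T))
for p,z in[((240,280),170),((353,280),170),((170,28),126),((419,26),126),((198,293),126),((401,292),126)]:print(plane("wrist",p,z,T))
s=sense();print(to_tool(s,[*sh[:2],157]))
```

```text
Traceback (most recent call last):
ValueError: max() iterable argument is empty
```

Run:
```python
from h import *
np.set_printoptions(precision=2,suppress=True)
T=np.load("w1.npy")
im=cv2.imread("pics/w1.png")
g=cv2.cvtColor(im,cv2.COLOR_BGR2GRAY)[95:195,245:345];t,m=cv2.threshold(g,0,255,cv2.THRESH_OTSU)
m=(g>145).astype(np.uint8);print(t,g.max())
c=max(cv2.findContours(m,0,2)[0],key=cv2.contourArea);e=cv2.fitEllipse(c);print(e)
ctr=(e[0][0]+245,e[0][1]+95)
sh=plane("wrist",ctr,215,T);print("shk",sh, plane("wrist",(296.5,147),203,T))
for p,z in[((240,280),170),((353,280),170),((170,28),126),((419,26),126),((198,293),126),((401,292),126)]:print(plane("wrist",p,z,T))
s=sense();print(to_tool(s,[*sh[:2],157]))
```

```text
109.0 152
((50.459815979003906, 52.33182144165039), (60.36503601074219, 61.81308364868164), 174.94296264648438)
shk [ 571.31 -187.82  215.  ] [ 570.79 -187.81  203.  ]
[ 451.34 -172.83  170.  ]
[ 480.49 -261.86  170.  ]
[623.22 -61.08 126.  ]
[ 684.9  -248.66  126.  ]
[ 400.16 -131.89  126.  ]
[ 463.95 -322.99  126.  ]
[ 2.62 -0.5   4.76]
```

Shaker is at (571,-188), in agreement across all three views. I'll descend over it and grip.

```bash
python3 -m crank '[[[0.9,-0.2,0.3,0,0,0,85],[0.9,-0.2,0.3,0,0,0,85],[0.8,-0.1,0.2,0,0,0,85],[0,0,0.9,0,0,0,85],[0,0,0.9,0,0,0,85],[0,0,0.9,0,0,0,85],[0,0,0.8,0,0,0,85],[0,0,0.45,0,0,0,85]]]' 40
python3 -m crank '[[[0,0,0,0,0,0,85],[0,0,0,0,0,0,60],[0,0,0,0,0,0,40],[0,0,0,0,0,0,40],[0,0,0,0,0,0,40],[0,0,0,0,0,0,40],[0,0,0,0,0,0,40],[0,0,0,0,0,0,40]]]' 40
python3 -m crank '[[[0,0,-0.3,0,0,0,40],[0,0,-0.6,0,0,0,40],[0,0,-0.8,0,0,0,40],[0,0,-0.8,0,0,0,40],[0,0,0,0,0,0,40],[0,0,0,0,0,0,40],[0,0,0,0,0,0,40],[0,0,0,0,0,0,40]]]' 40
python3 - <<'E'
from h import *
s=sense();print(s["eef_pos"],s["ee_rot"],s["joints"],s["force"],s["grip_width"]*85.4)
np.save("w2.npy",toolT(s))
w=capture("wrist");sd=capture("side");sc=capture("scene")
cv2.imwrite("pics/w2.png",np.hstack([cv2.resize(w,(400,300)),cv2.convertScaleAbs(sd[130:280,270:470].repeat(2,0).repeat(2,1),alpha=1.5)]))
cv2.imwrite("pics/sd2.png",sd);cv2.imwrite("pics/sc2.png",sc)
E
```

```text
time_s: 2.55
eef_pos: [569.0, -190.7, 155.8]
ee_rot: [-0.001, 0.988, 0.156, -0.001]
force: [0.6, 0.0, 0.1]
grip_width: 0.998
grip_force: 0.0
time_s: 3.35
eef_pos: [570.2, -190.8, 158.8]
ee_rot: [0.001, 0.988, 0.156, 0.001]
force: [-1.7, 1.7, 6.7]
grip_width: 0.592
grip_force: 41.2
time_s: 4.15
eef_pos: [569.5, -190.4, 218.9]
ee_rot: [-0.001, 0.988, 0.156, -0.001]
force: [0.1, -0.1, -1.2]
grip_width: 0.595
grip_force: 41.8
[ 569.53738295 -190.44397281  218.91942466] [-6.23875439e-04  9.87686262e-01  1.56444528e-01 -7.53954701e-04] [-5.17601798e-01  4.90918587e-01  1.27190841e+00  3.30375632e-05
  1.38072260e+00  7.39008462e-01] [ 0.12658903 -0.06372581 -1.23677453] 50.853359841026865
```

View pics/w2.png

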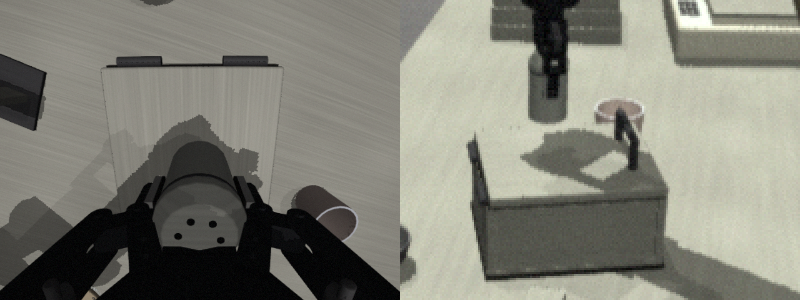

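The shaker is held upright and lifted clear, and the box is undisturbed. I'll carry it over to the ledge.

```bash
python3 -m crank '[[[0.1,-0.4,0,0,0,0,40],[0.2,-0.8,0,0,0,0,40],[0.22,-1,0,0,0,0,40],[0.22,-1,0,0,0,0,40],[0.22,-1,0,0,0,0,40],[0.22,-1,0,0,0,0,40],[0.22,-1,0,0,0,0,40],[0.22,-1,0,0,0,0,40]]]' 40
python3 -m crank '[[[0.22,-1,0,0,0,0,40],[0.22,-1,0,0,0,0,40],[0.22,-1,0,0,0,0,40],[0.22,-1,0.2,0,0,0,40],[0.22,-1,0.2,0,0,0,40],[0.22,-1,0.2,0,0,0,40],[0.22,-1,0.2,0,0,0,40],[0.12,-0.7,0.2,0,0,0,40]]]' 40
python3 - <<'E'
from h import *
s=sense();print(s["eef_pos"],s["ee_rot"],s["grip_width"]*85.4)
sd=capture("side");sc=capture("scene")
cv2.imwrite("pics/sd3.png",sd);cv2.imwrite("pics/sc3.png",sc)
f=lambda a:cv2.convertScaleAbs(cv2.resize(a,(400,400),interpolation=2),alpha=1.5)
cv2.imwrite("pics/p3.png",np.hstack([f(sc[160:260,290:390]),f(sd[250:370,280:400])]))
E
```

```text
time_s: 5.1
eef_pos: [552.3, -5.2, 220.1]
ee_rot: [-0.0, 0.988, 0.157, 0.0]
force: [0.5, 0.2, -2.2]
grip_width: 0.59
grip_force: 41.9
time_s: 5.9
eef_pos: [531.9, 191.1, 194.9]
ee_rot: [-0.0, 0.988, 0.157, 0.0]
force: [0.5, -0.6, -0.7]
grip_width: 0.59
grip_force: 41.9
[531.94760524 191.05345318 194.85434715] [-1.69552830e-04  9.87590671e-01  1.57049797e-01  6.04313758e-06] 50.40240053031263
```

View pics/p3.png

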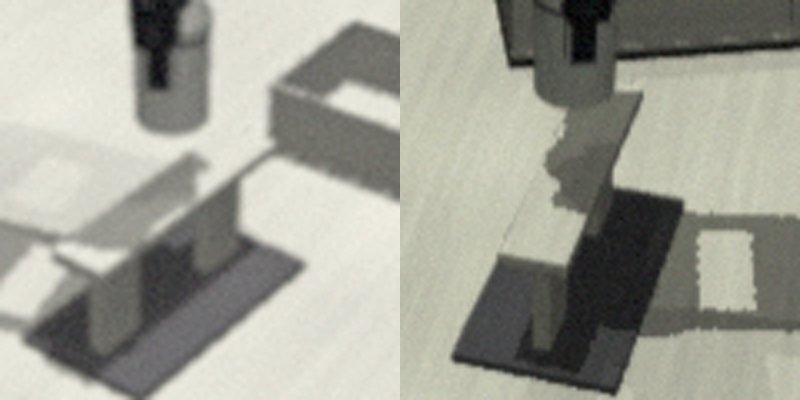

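Both views show the shaker hovering over the bar. In the scene crop its base centre is near (172,107). In the side crop the base spans x 535–613, with its lowest point at y 107. The bar's edges are visible in both.

Run:
```python
from h import *
np.set_printoptions(precision=1,suppress=True)
A=lambda u,v:(290+u/4,160+v/4)
B=lambda u,v:(280+(u-400)/3.3333,250+v/3.3333)
def tri(a,b):
    (o1,d1),(o2,d2)=a,b
    t=np.linalg.lstsq(np.c_[d1,-d2],o2-o1,rcond=None)[0];p,q=o1+d1*t[0],o2+d2*t[1];return (p+q)/2,np.linalg.norm(p-q)
print("base",tri(ray("scene",A(172.5,107)),ray("side",B(574,85))))
for z in(158,162,166):print(z,plane("scene",A(172.5,107),z),plane("side",B(574,85),z))
print("bar",*[plane("scene",A(*p),100) for p in[(55,250),(105,275),(278,148)]])
print("barS",*[plane("side",B(*p),100) for p in[(498,253),(567,265),(643,95)]])
print("tri corner -x end-y",tri(ray("scene",A(55,250)),ray("side",B(643,95))))
print("tri corner +x+y",tri(ray("scene",A(278,148)),ray("side",B(498,253))))
print("footS",*[plane("side",B(*p),4) for p in[(452,358),(617,393),(683,202)]],*[plane("scene",A(*p),4) for p in[(25,335),(140,398),(305,264)]])
```

```text
base (array([532.2, 196.5, 167.2]), np.float64(0.08190844003147689))
158 [524.4 208.9 158. ] [534.5 183.3 158. ]
162 [527.8 203.5 162. ] [533.5 189.  162. ]
166 [531.2 198.2 166. ] [532.5 194.7 166. ]
bar [505.3  93.2 100. ] [548.9  88.6 100. ] [568.7 281.4 100. ]
barS [562.3 287.1 100. ] [519.  289.9 100. ] [499.9 103.2 100. ]
tri corner -x end-y (array([501.2,  97.8,  95.8]), np.float64(1.2252900474274409))
tri corner +x+y (array([564.7, 284.9,  97.2]), np.float64(3.7640928029235465))
footS [594.8 283.    4. ] [485.6 293.4   4. ] [469.3  93.9   4. ] [468.6 102.5   4. ] [575.   90.1   4. ] [594.6 284.5   4. ]
```

The shaker base at x≈532–534 lines up with the bar centre line at x≈533, so it only needs lowering (about 62 mm).

```bash
python3 -m crank '[[[0,0,0.5,0,0,0,40],[0,0,0.7,0,0,0,40],[0,0,0.6,0,0,0,40],[0,0,0.35,0,0,0,40],[0,0,0.1,0,0,0,40],[0,0,0.04,0,0,0,40],[0,0,0.04,0,0,0,40],[0,0,0,0,0,0,40]]]' 40
python3 - <<'E'
from h import *
s=sense();print(s["eef_pos"],s["force"])
E
```

```text
time_s: 6.8
eef_pos: [533.0, 188.9, 137.2]
ee_rot: [0.0, 0.988, 0.156, 0.0]
force: [0.3, 0.5, -1.6]
grip_width: 0.595
grip_force: 42.0
[532.95515877 188.93399398 137.23209864] [ 0.27438704  0.46746311 -1.55232228]
```

```bash
python3 -m crank '[[[0,0,0.04,0,0,0,40],[0,0,0.04,0,0,0,40],[0,0,0.04,0,0,0,40],[0,0,0.04,0,0,0,40],[0,0,0,0,0,0,40],[0,0,0,0,0,0,40],[0,0,0,0,0,0,40],[0,0,0,0,0,0,40]]]' 40
```

```text
time_s: 7.6
eef_pos: [532.8, 189.0, 132.9]
ee_rot: [-0.0, 0.988, 0.156, 0.0]
force: [-0.9, -0.2, 0.2]
grip_width: 0.592
grip_force: 41.9
```

```bash
python3 -m crank '[[[0,0,0.03,0,0,0,40],[0,0,0.03,0,0,0,40],[0,0,0,0,0,0,40],[0,0,0,0,0,0,40],[0,0,0,0,0,0,40],[0,0,0,0,0,0,40],[0,0,0,0,0,0,40],[0,0,0,0,0,0,40]]]' 40
```

```text
time_s: 8.4
eef_pos: [532.9, 189.1, 132.9]
ee_rot: [0.0, 0.988, 0.157, 0.001]
force: [-5.1, -0.4, 12.3]
grip_width: 0.594
grip_force: 43.0
```

Contact is firm. I'll ease off a little and release.

```bash
python3 -m crank '[[[0,0,-0.03,0,0,0,40],[0,0,-0.01,0,0,0,40],[0,0,0,0,0,0,53],[0,0,0,0,0,0,56],[0,0,0,0,0,0,62],[0,0,0,0,0,0,72],[0,0,0,0,0,0,85],[0,0,0,0,0,0,85]]]' 20
python3 -m crank '[[[0,0,-0.3,0,0,0,85],[0,0,-0.6,0,0,0,85],[0,0,-1,0,0,0,85],[0,0,-1,0,0,0,85],[0,0,-1,0,0,0,85],[0,0,-1,0,0,0,85],[0,0,-0.5,0,0,0,85],[0,0,0,0,0,0,85]]]'
python3 - <<'E'
from h import *
s=sense();print(s["eef_pos"],s["ee_rot"],s["joints"])
np.save("w4.npy",toolT(s))
w=capture("wrist");sd=capture("side");sc=capture("scene")
for n,i in(("w4",w),("sd4",sd),("sc4",sc)):cv2.imwrite(f"pics/{n}.png",i)
f=lambda a:cv2.convertScaleAbs(cv2.resize(a,(400,400),interpolation=2),alpha=1.5)
cv2.imwrite("pics/p4.png",np.hstack([f(sc[160:260,290:390]),f(sd[250:370,280:400])]))
E
```

```text
time_s: 9.2
eef_pos: [532.7, 189.0, 132.3]
ee_rot: [-0.0, 0.988, 0.156, -0.0]
force: [0.2, 0.8, -0.5]
grip_width: 0.996
grip_force: 0.0
time_s: 10.0
eef_pos: [533.2, 189.1, 268.9]
ee_rot: [0.0, 0.988, 0.156, 0.002]
force: [-0.5, -0.2, -0.9]
grip_width: 0.993
grip_force: 0.0
[533.2031858  189.05886775 268.9186793 ] [2.76073512e-05 9.87683488e-01 1.56456834e-01 1.60795370e-03] [1.33680862e-01 3.79313726e-01 1.30758666e+00 2.02593492e-05
 1.45147595e+00 1.39026984e+00]
```

View pics/p4.png

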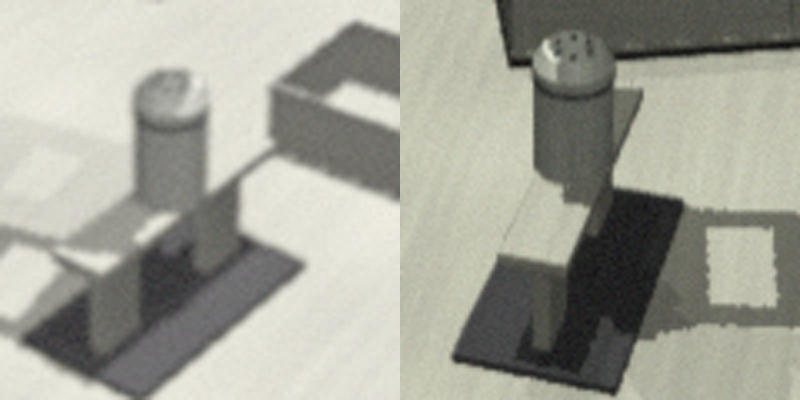

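The shaker stands upright and centred across the bar, within about 2 mm in the side view. Next I turn the tool 90° and travel to the handle.

```bash
python3 -m crank '[[[0,0,0,0,0,-1,85],[0,0,0,0,0,-1,85],[0,0,0,0,0,-1,85],[0,0,0,0,0,-1,85],[0,0,0,0,0,-1,85],[0,0,0,0,0,-1,85],[0,0,0,0,0,-1,85],[0,0,0,0,0,-1,85]]]'
python3 -m crank '[[[0,0,0,0,0,-1,85],[0,0,0,0,0,-1,85],[0,0,0,0,0,-1,85],[0,0,0,0,0,-0.25,85],[-1,-0.52,0,0,0,0,85],[-1,-0.52,0,0,0,0,85],[-1,-0.52,0,0,0,0,85],[-1,-0.52,0,0,0,0,85]]]'
python3 -m crank '[[[-1,-0.52,0,0,0,0,85],[-1,-0.52,0,0,0,0,85],[-1,-0.52,0,0,0,0,85],[-1,-0.52,0,0,0,0,85],[-1,-0.52,0,0,0,0,85],[-1,-0.52,0,0,0,0,85],[-1,-0.52,0,0,0,0,85],[-0.5,-0.3,0,0,0,0,85]]]'
python3 - <<'E'
from h import *
s=sense();print(s["eef_pos"],s["ee_rot"],s["joints"])
np.save("w5.npy",toolT(s))
cv2.imwrite("pics/w5.png",capture("wrist"));print(to_tool(s,[466,-213,149]))
E
```

```text
time_s: 10.95
eef_pos: [532.4, 188.9, 265.9]
ee_rot: [-0.001, 0.753, 0.658, -0.001]
force: [0.5, 0.5, 0.2]
grip_width: 0.999
grip_force: 0.0
time_s: 11.75
eef_pos: [513.5, 76.8, 266.0]
ee_rot: [-0.001, 0.588, 0.809, -0.001]
force: [0.6, -0.3, -0.0]
grip_width: 0.996
grip_force: 0.0
time_s: 12.55
eef_pos: [477.8, -132.5, 266.1]
ee_rot: [-0.001, 0.588, 0.809, -0.0]
force: [0.1, 0.1, 0.6]
grip_width: 0.994
grip_force: 0.0
[ 477.77293679 -132.49887682  266.12328388] [-1.02049842e-03  5.88442857e-01  8.08538129e-01 -2.36929638e-04] [-5.07183808e-01  2.24970222e-01  1.52109911e+00 -2.25433039e-04
  1.39760680e+00 -8.19677026e-01]
[-2.92569059 -1.43074985  4.6831959 ]
```

View pics/w5.png

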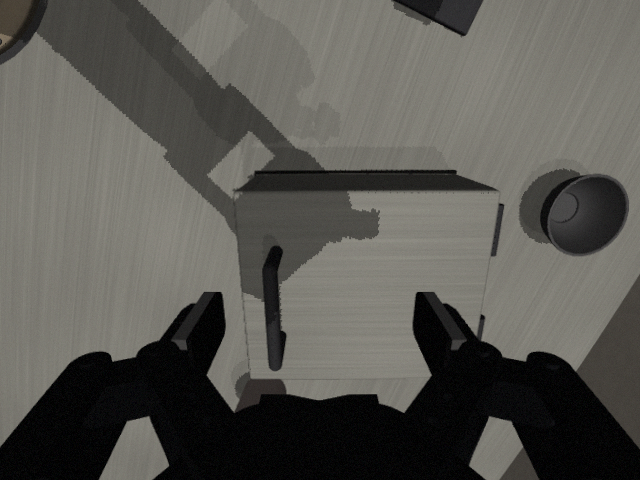

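The wrist view shows the bar running from (268,266) to (275,367), roughly parallel to the tool's x axis. The lid is clear.

Run:
```python
from h import *
np.set_printoptions(precision=2,suppress=True)
T=np.load("w5.npy");s=sense()
a=plane("wrist",(268,267),168,T);b=plane("wrist",(275,367),168,T);m=(a+b)/2
print(a,b,m,np.linalg.norm(a-b),np.degrees(np.arctan2(*(a-b)[1::-1])))
for p in((235,190),(499,190),(250,379)):print(plane("wrist",p,126,T))
print(to_tool(s,[*m[:2],149]),np.degrees(np.arctan2(T[1,0],T[0,0])))
```

```text
[ 448.69 -171.46  168.  ] [ 479.73 -262.9   168.  ] [ 464.21 -217.18  168.  ] 96.57187063972057 108.75020772627568
[ 401.33 -130.16  126.  ]
[620.24 -58.87 126.  ]
[ 463.07 -322.04  126.  ]
[-3.03 -1.53  4.69] 107.90671932580527
```

Handle at about (465,-216), agreeing with the earlier estimates. I'll descend over it and grip.

```bash
python3 -m crank '[[[-0.8,-0.4,0,0,0,0,85],[-0.8,-0.4,0.1,0,0,0,85],[-0.8,-0.4,0.2,0,0,0,85],[-0.6,-0.3,0.6,0,0,0,85],[0,0,1,0,0,0,85],[0,0,1,0,0,0,85],[0,0,1,0,0,0,85],[0,0,0.6,0,0,0,85]]]' 60
python3 -m crank '[[[0,0,0.18,0,0,0,85],[0,0,0,0,0,0,40],[0,0,0,0,0,0,0],[0,0,0,0,0,0,0],[0,0,0,0,0,0,0],[0,0,0,0,0,0,0],[0,0,0,0,0,0,0],[0,0,0,0,0,0,0]]]' 60
```

```text
time_s: 13.4
eef_pos: [465.4, -212.5, 152.5]
ee_rot: [-0.002, 0.588, 0.809, 0.0]
force: [-1.0, 0.0, 0.3]
grip_width: 0.994
grip_force: 0.0
time_s: 14.2
eef_pos: [463.4, -214.8, 150.8]
ee_rot: [-0.002, 0.588, 0.809, -0.002]
force: [-18.6, -4.8, 10.2]
grip_width: 0.118
grip_force: 58.5
```

```bash
python3 -m crank '[[[0,0,0,0,0,0,0],[0,0,0,0,0,0,0],[0,0,0,0,0,0,0],[0,0,0,0,0,0,0],[0,0,0,0,0,0,0],[0,0,0,0,0,0,0],[0,0,0,0,0,0,0],[0,0,0,0,0,0,0]]]' 80; python3 -c "
from h import *
s=sense();print(s['eef_pos'],s['force'],s['wrist_torque'],s['grip_width']*85.4)"
```

```text
time_s: 15.0
eef_pos: [463.4, -214.8, 150.9]
ee_rot: [-0.002, 0.588, 0.809, -0.002]
force: [-18.9, -4.5, 10.8]
grip_width: 0.108
grip_force: 78.1
[ 463.41833985 -214.78550607  150.87943271] [-18.909921    -4.51122799  10.83657969] [-0.73267701  3.08173877  0.0530053 ] 9.19058648102653
```

The bar is held with about 19 N of lateral preload. I'll relieve that, then lift along the hinge arc (per 0.01 rad: y +0.4 mm, z −2 mm, turn +0.57° about tool x).

```bash
python3 -m crank '[[[0,-0.03,-0.02,0,0,0,0],[0,-0.03,-0.02,0,0,0,0],[0,-0.02,0,0,0,0,0],[0,0,0,0,0,0,0],[0,0,0,0,0,0,0],[0,0,0,0,0,0,0],[0,0,0,0,0,0,0],[0,0,0,0,0,0,0]]]' 80
python3 -m crank '[[[0,0.01,-0.05,0.045,0,0,0],[0,0.01,-0.05,0.045,0,0,0],[0,0.01,-0.05,0.045,0,0,0],[0,0.01,-0.05,0.045,0,0,0],[0,0,0,0,0,0,0],[0,0,0,0,0,0,0],[0,0,0,0,0,0,0],[0,0,0,0,0,0,0]]]' 80; python3 -c "
from h import *
s=sense();print(s['eef_pos'],s['force'],s['wrist_torque'],s['ee_rot'])"
```

```text
time_s: 15.8
eef_pos: [463.4, -214.8, 151.1]
ee_rot: [-0.001, 0.588, 0.809, -0.001]
force: [-5.8, -3.6, -1.3]
grip_width: 0.112
grip_force: 78.2
time_s: 16.6
eef_pos: [464.2, -214.5, 155.3]
ee_rot: [-0.009, 0.588, 0.809, -0.011]
force: [-4.7, -5.1, -7.1]
grip_width: 0.112
grip_force: 79.7
[ 464.16421425 -214.47266679  155.34145659] [-4.74681421 -5.14826764 -7.08067419] [-0.81795929  0.7511238   0.07958272] [-0.00853784  0.58770149  0.80895857 -0.01095914]
```

```bash
python3 -m crank '[[[0,0.01,-0.05,0.045,0,0,0],[0,0.01,-0.05,0.045,0,0,0],[0,0.01,-0.05,0.045,0,0,0],[0,0.01,-0.05,0.045,0,0,0],[0,0.01,-0.05,0.045,0,0,0],[0,0.01,-0.05,0.045,0,0,0],[0,0.01,-0.05,0.045,0,0,0],[0,0.01,-0.05,0.045,0,0,0]]]' 80
python3 -m crank '[[[0,0.01,-0.05,0.045,0,0,0],[0,0.01,-0.05,0.045,0,0,0],[0,0.01,-0.05,0.045,0,0,0],[0,0.01,-0.05,0.045,0,0,0],[0,0.01,-0.05,0.045,0,0,0],[0,0.01,-0.05,0.045,0,0,0],[0,0.01,-0.05,0.045,0,0,0],[0,0.01,-0.05,0.045,0,0,0]]]' 80; python3 -c "
from h import *
s=sense();print(s['eef_pos'],s['force'],s['wrist_torque'],s['ee_rot'])"
```

```text
time_s: 17.4
eef_pos: [466.8, -213.6, 166.0]
ee_rot: [-0.023, 0.587, 0.808, -0.031]
force: [-4.8, -3.0, -3.0]
grip_width: 0.109
grip_force: 80.2
time_s: 18.2
eef_pos: [469.7, -212.7, 175.8]
ee_rot: [-0.038, 0.587, 0.807, -0.051]
force: [-3.1, -2.4, -2.8]
grip_width: 0.109
grip_force: 80.2
[ 469.71290016 -212.69660474  175.766658  ] [-3.14796356 -2.38654802 -2.84694025] [-0.49949324  0.70514616  0.14649366] [-0.03758676  0.58657808  0.80738244 -0.05144887]
```

```bash
python3 -m crank '[[[0,0.006,-0.032,0.028,0,0,0],[0,0,0,0,0,0,0],[0,0,0,0,0,0,0],[0,0,0,0,0,0,0],[0,0,0,0,0,0,0],[0,0,0,0,0,0,0],[0,0,0,0,0,0,0],[0,0,0,0,0,0,0]]]' 80
python3 - <<'E'
from h import *
s=sense();print(s['eef_pos'],s['force'],s['ee_rot'])
sd=capture("side");sc=capture("scene")
f=lambda a:cv2.convertScaleAbs(cv2.resize(a,(400,480),interpolation=2),alpha=1.5)
cv2.imwrite("pics/p6.png",np.hstack([f(sc[160:400,120:320]),f(sd[130:370,250:450])]))
E
```

```text
time_s: 19.0
eef_pos: [470.0, -212.6, 176.5]
ee_rot: [-0.039, 0.587, 0.807, -0.053]
force: [-4.0, -1.7, -1.4]
grip_width: 0.111
grip_force: 80.2
[ 469.96032219 -212.61642294  176.52584666] [-3.99991051 -1.73829695 -1.35882351] [-0.0386121   0.58651775  0.80728499 -0.05288649]
```

View pics/p6.png

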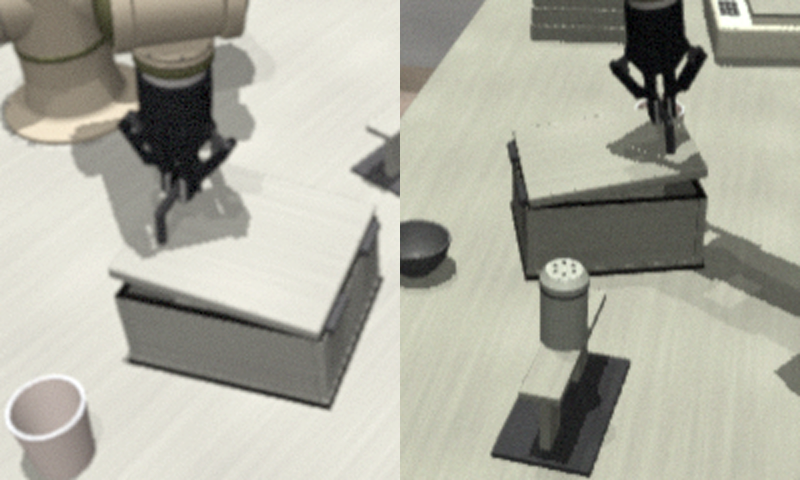

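The lid is ajar at about 0.13 rad and still held, and the shaker stands on the ledge. The cup and bowl look untouched, and the arm never went near the pan. Handing in.

```bash
python3 -c "
from rig import *
print(finish_job())"
```

```text
the job is handed in; nothing more can be done
None
```

I handed the job in at about 19 s: the shaker stands upright and centred on the ledge, and the gripper is still holding the lid at about 0.13 rad, its front edge about 3 cm up. The cup, pan and bowl were left where they were.

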